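# Close the vial clamp, pin it and hold it shut

### The arm

A 6-joint arm with a two-finger parallel gripper is mounted at the origin on a cart in front of the work surface, level with it; the furniture and walls round the work are solid. World frame = base frame: x ahead of the robot, y to its left, z up, the work surface at z = 0. Lengths are in m, angles in rad, forces in N, time in s.
With the tool pointing down it reaches from about 0.275 to 0.725 m from the base axis. Payload 5.6 kg.
Tool frame: the origin (TCP) lies midway between the tips of the shut fingers; the grasp point (between the pads) lies 19 mm behind it (hold_point_z is the distance from the TCP to the grasp point, in m); z points along the fingers, x is the direction in which the jaws open and shut, and the axes are right-handed (so a half turn about z gives the same grasp; the last joint's range is limited). The gripper opens to 85 mm and grips with 20 to 120 N. Pads are 22 mm wide; open, the fingers measure 114 mm over their backs; the gripper's body (76 mm by 85 mm) begins 54 mm behind the grasp point. The pads swing forward as they close: fully open they stand 13 mm farther back than shut.
Start: joints at [-0.856, 0.255, 0.108, 0, -1.424, -0.285], TCP at [0.229, -0.5, 0.231] pointing down, gripper open.
Joint ranges: [-2.95, 2.95], [-1.21, 1.97], [-1.09, 1.5], [-2.87, 1.71], [-2.94, -0.07], [-3.05, 3.05]. Speed limits (rad/s): [2.57, 2.57, 3.14, 3.14, 3.14, 3.14].

### API

Orientations are given as a unit quaternion [w, x, y, z].
In Python, from rig import observe, read_camera, calibration, close_job, hold_point_z gives the robot as it stands.
- The arm moves only by the shell command python3 -m inch 'ROWS' [OPENING] [FORCE]. ROWS is JSON, a list of rows, each a list of 6 numbers: the shift along the tool's x, y, z in mm, then the turn, a rotation vector about the tool's x, y, z in rad. In form: [[dx, dy, dz, rx, ry, rz], ...]. A call has 1 to 10 rows; each row is the pose to reach, as a shift and turn from the pose commanded when the call began, along the tool's axes at that moment; what a row does not reach only later rows make up. A row lasts 1/12 s, in which the tool goes at most 41.7 mm and 7.16 degrees, less where a joint would pass 70% of its speed; a pose out of reach is approached as far as the arm can. A call with a gripper value outside its range is refused whole. OPENING is the finger opening in mm, from 0 to 85.4, set as the call begins (- or left out, the last holds). The fingers move at their own pace and stop on an object; FORCE is the grip in N (left out, the last holds). Time passes only in rows, so rows that repeat a pose let the fingers close. It gives the time, the measured TCP pose, the force and the opening at its end, in the units of the state.
- observe(): the state, without advancing time (a new reading comes with each control period).
- read_camera(name): name is "scene" or "top" or "wrist"; returns the picture (384x512x3 uint8, red, green, blue); there is no depth.
- calibration(name): a dict with "mtx" (3x3 intrinsics, pixels), "rvec" (rotation vector, rad) and "tvec" (3), from world to camera coordinates, as OpenCV has them. Camera axes: x right, y down, z forward; pixel columns grow to the right and rows downward; lengths in m; the calibration is good to about 2 mm. A picture is of the moment at which its call begins: read the wrist's pose just before it. calibration takes no time and is no camera call; for the wrist camera it gives the pose at the moment of the call.
- close_job(): hands the job in, once; it reports no verdict.
The state is a dict: "clock": time; "qpos": joint angles; "qvel": joint speeds; "joint_efforts": joint torques, N m; "ee_pos": TCP position; "orientation": TCP orientation; "wrist_force": force on the tool from outside, world axes, zero at the start; "ft_torque": the same for the moment, N m; "opening": finger opening in m.
Only numpy, scipy, OpenCV 4.12 (cv2) and the standard library are available. Lean on these libraries where they do the work, as an engineer would, in place of code of your own. Each camera call takes 0.05 s, during which the arm holds its last target.

### The job

A glass vial stands in an open hinged clamp. Swing the free half of the clamp fully shut around it, then take the locking pin from its block and push it all the way down through the aligned holes at the end of the two halves, until its collar sits on the tongue. Finally let go of the pin and, reaching down beside the halves, press them gently together from the sides with the fingers and finish while still holding them pressed shut; be gentle throughout (a firm but light push or squeeze of 5 to 20 N, no more), do not touch the vial hard, and leave the timer, the petri dish and the dropper bottle alone.

Things in the scene. Friction and masses are not known exactly. Their poses are not given: they have to be found in the camera images.
- clamp: Vial clamp fixed to the worktop: dark plate 168 x 50 x 8 mm, two aluminium halves meeting at y = 0. Origin: centre of the underside; x from the upright hinge (x = -60, y = 0 mm) to the pin holes (x = 62, y = 0); the free half opens to +y. Each half: x = -48..48 mm, 22 mm thick, tops at z = 46, bottom edge at 10 mm or lower; shut, 44 mm over the outer faces. Middle pocket 26 mm wide for the vial.
- swing_half (a joint): Angle of the free half about the upright hinge, rad: 0 fully shut (hard stop), grows as it swings open towards the clamp's +y (anticlockwise from above), to at most 1.3. No spring: a stiff hinge (about 0.08 N m) keeps it where it is left; 1 to 2 N at the grip pad moves it.
- swing_pad (a point): Centre of the small rubber grip pad on the outer face of the free half, 90 mm from the hinge, 28 mm above the worktop; moves with the free half; its y axis points straight out of the face.
- fixed_pad (a point): Centre of the matching grip pad on the outer face of the fixed half, at x = 30, y = -22, z = 28 mm in the clamp's frame; fingers on this pad and on swing_pad squeeze the shut halves together.
- tongue_hole (a point): Centre of the hole in the free half's end tongue (26 x 30 mm, 11 mm thick), on its top face 46 mm above the worktop; hole 12 mm wide, chamfered, right through; moves with the free half.
- lug_hole (a point): Centre of the hole in the fixed lug, on its top face 33 mm above the worktop; hole 12 mm wide, 25 mm deep, upright. With the clamp shut the tongue lies just above the lug and the two holes are in line.
- pin: The loose steel locking pin, 40 g, standing upright in its block. Origin: centre of the underside of its collar. Above: collar 18 mm in diameter and 4 mm thick, then a black ribbed cylindrical grip 16 mm in diameter from 4 to 30 mm above the origin. Below: shank 10 mm in diameter, 34 mm long, the lowest 7 mm tapering to 5 mm. z up along the pin.
- pin_tip (a point): The lower tip of the pin, 34 mm below its collar's underside.
- pin_block: Grey block 44 x 44 x 40 mm fixed to the worktop, the pin's parking place. Origin: centre of its underside. The pin stands in an upright 12 mm hole in the middle, collar resting on the top face 40 mm above the worktop.
- vial: Glass vial with a white cap, 23 mm in diameter, 56 mm tall, standing in the pocket of the clamp at x = 0, y = 0, on the base plate (8 mm up). Origin: centre of its underside.
- lab_timer: White bench timer, 66 x 66 x 20 mm, bystander. Origin: centre of its underside.
- petri_dish: Flat clear petri dish, 66 mm in diameter, 13 mm high, bystander. Origin: centre of its underside.
- dropper_bottle: Amber dropper bottle, 33 mm in diameter, 102 mm tall, bystander. Origin: centre of its underside.

How it is judged:
By the outcome, as a careful person would: the job done as asked, in the order asked, and still so for the second after the job is handed in, while the arm keeps its last pose, push and grip.
It also fails if it takes over 72 s, if anything falls off the work surface, if the arm or the gripper's body presses on something with over 40 N, if the wrist force passes 120 N, or if a joint passes its speed limit or range.

## Working session

There is one attempt and no reset: what is moved stays moved. The work goes in short steps, Python scripts to look and compute and a shell command to move; the robot and the scene stay as the last step left them, time stands still between calls to the robot, and variables do not carry over. Pictures are saved under pics/ and viewed, and the job is handed in when it is done.

```bash
ls; mkdir -p pics; python3 - <<'E'
from rig import *
import cv2
print(observe(), hold_point_z)
for n in ["scene","top","wrist"]:
    c=calibration(n); print(n,c)
    cv2.imwrite(f"pics/{n}0.png",read_camera(n)[:,:,::-1])
E
```

```text
pics
{'clock': 0.0, 'qpos': array([-8.56390771e-01,  2.55738990e-01,  1.06991473e-01, -4.37308626e-04,
       -1.42390428e+00, -2.84590854e-01]), 'qvel': array([-7.21940647e-04, -8.91575214e-05, -1.34023010e-03,  9.58164793e-04,
       -5.74273883e-04, -1.66253114e-03]), 'joint_efforts': array([-1.82757631e-04, -3.86630237e+01,  2.37937135e+01,  5.36513954e+00,
       -5.99651918e-03, -6.02019895e-05]), 'ee_pos': array([ 0.2290134 , -0.49950365,  0.23040056]), 'orientation': array([-8.29081918e-04,  5.40072058e-01,  8.41618242e-01,  4.69131152e-04]), 'wrist_force': array([0.72042623, 0.42996832, 0.71752268]), 'ft_torque': array([ 0.01794804,  0.01095158, -0.00131218]), 'opening': 0.08590234097905068} 0.0187
scene {'mtx': array([[498.39873676,   0.        , 258.61166839],
       [  0.        , 498.39873676, 198.43835049],
       [  0.        ,   0.        ,   1.        ]]), 'rvec': array([ 0.59348097, -2.69597867,  1.09266416]), 'tvec': array([0.44542218, 0.27655069, 0.82254914])}
top {'mtx': array([[360.73633154,   0.        , 252.94751182],
       [  0.        , 360.73633154, 192.38353662],
       [  0.        ,   0.        ,   1.        ]]), 'rvec': array([ 2.17416765, -2.20360363,  0.09869656]), 'tvec': array([-0.12913683,  0.54237687,  0.95349532])}
wrist {'mtx': array([[265.9464776 ,   0.        , 251.84211495],
       [  0.        , 265.9464776 , 188.88743038],
       [  0.        ,   0.        ,   1.        ]]), 'rvec': array([-1.6116468 , -2.51135247, -0.33322791]), 'tvec': array([ 0.54874177, -0.03261271,  0.37865434])}
```

View pics/top0.png

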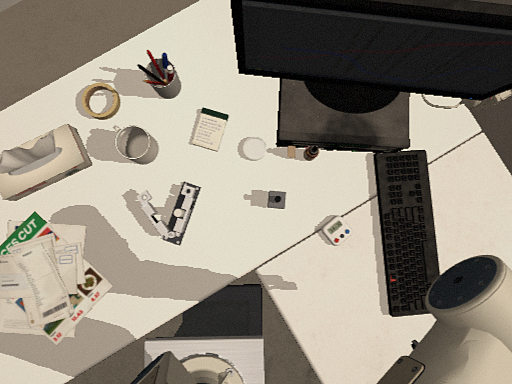

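View pics/scene0.png

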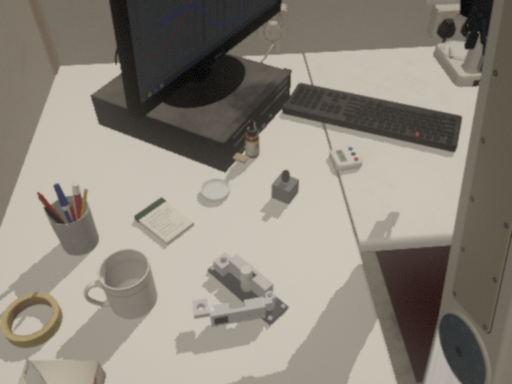

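View pics/wrist0.png

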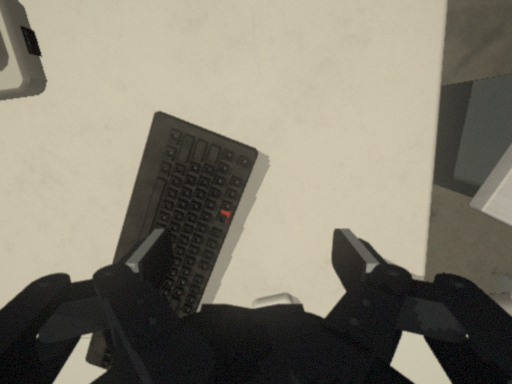

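The top view shows the clamp near (178,213) px with its open half reaching to (143,195). The pin block is at (276,199), the timer at (335,230), the petri dish at (253,148) and the bottle at (312,152). I'll zoom in next.

```bash
cat > h.py <<'E'
import numpy as np,cv2
from rig import *
def ray(n,uv,cal=None):
    c=cal or calibration(n); R,_=cv2.Rodrigues(c["rvec"]); t=c["tvec"]
    p=cv2.undistortPoints(np.array([[uv]],float),c["mtx"],None)[0,0]
    d=R.T@np.array([p[0],p[1],1]); return -R.T@t,d
def onz(n,uv,z,cal=None):
    o,d=ray(n,uv,cal); return o+d*(z-o[2])/d[2]
def proj(n,P,cal=None):
    c=cal or calibration(n)
    return cv2.projectPoints(np.array(P,float).reshape(-1,3),c["rvec"],c["tvec"],c["mtx"],None)[0][:,0]
E
python3 - <<'E'
import cv2
from h import *
a=cv2.imread("pics/top0.png")[170:255,125:295]
cv2.imwrite("pics/topz.png",cv2.resize(a,None,fx=4.7,fy=4.7,interpolation=2))
a=cv2.imread("pics/scene0.png")[165:330,180:310]
cv2.imwrite("pics/scz.png",cv2.resize(a,None,fx=3.6,fy=3.6,interpolation=2))
for uv,z in [((178,213),.04),((143,195),.046),((172,237),.03),((189,186),.008),((277,198),.07),((335,230),.02),((253,148),.01),((312,152),.1),((280,150),.1)]:
    print(uv,onz("top",uv,z).round(3))
E
```

```text
(178, 213) [0.487 0.062 0.04 ]
(143, 195) [0.536 0.152 0.046]
(172, 237) [0.424 0.08  0.03 ]
(189, 186) [0.561 0.038 0.008]
(277, 198) [ 0.522 -0.197  0.07 ]
(335, 230) [ 0.436 -0.356  0.02 ]
(253, 148) [ 0.664 -0.138  0.01 ]
(312, 152) [ 0.634 -0.285  0.1  ]
(280, 150) [ 0.64  -0.205  0.1  ]
```

View pics/topz.png

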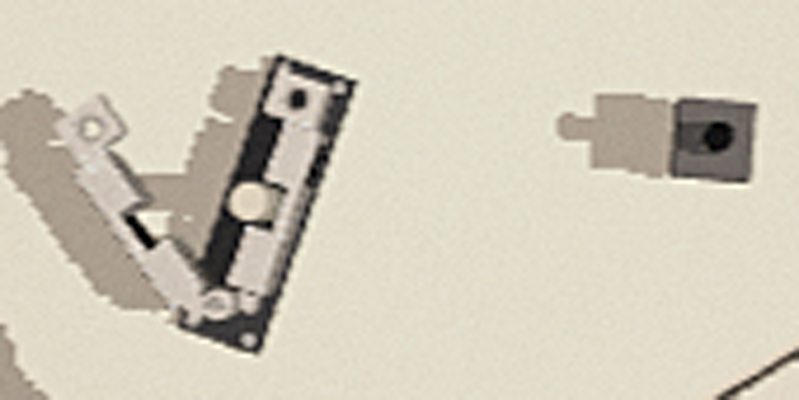

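View pics/scz.png

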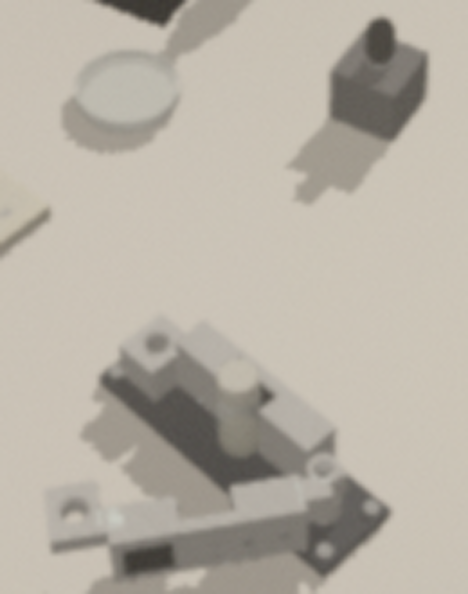

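```bash
python3 - <<'E'
from h import *
T=lambda U,V:((U+.5)/4.7-.5+125,(V+.5)/4.7-.5+170)
S=lambda U,V:((U+.5)/3.6-.5+180,(V+.5)/3.6-.5+165)
for n,a,b,z in [("lug",(297,98),(157,343),.033),("hinge",(216,304),(323,467),.046),("vialcap",(250,202),(238,377),.064),("tongue",(91,127),(77,512),.046),("pintop",(718,135),(380,28),.070)]:
    p=onz("top",T(*a),z);q=onz("scene",S(*b),z); print(n,p.round(4),q.round(4))
P=[onz("top",T(*a),.008) for a in [(277,55),(357,82),(260,354),(178,322)]]
print(np.round(P,4),np.mean(P,0))
B=[onz("top",T(*a),.04) for a in [(677,98),(757,103),(750,182),(671,176)]]
print(np.round(B,4),np.mean(B,0))
E
```

```text
lug [0.5471 0.0374 0.033 ] [0.5471 0.0383 0.033 ]
hinge [0.4321 0.08   0.046 ] [0.4333 0.0795 0.046 ]
vialcap [0.4878 0.0578 0.064 ] [0.4881 0.0602 0.064 ]
tongue [0.5313 0.1499 0.046 ] [0.5294 0.1514 0.046 ]
pintop [ 0.5208 -0.1982  0.07  ] [ 0.5208 -0.1963  0.07  ]
[[0.5745 0.0532 0.008 ]
 [0.5581 0.0067 0.008 ]
 [0.4017 0.0628 0.008 ]
 [0.4207 0.1099 0.008 ]] [0.48877644 0.05813159 0.008     ]
[[ 0.5438 -0.1779  0.04  ]
 [ 0.5404 -0.2231  0.04  ]
 [ 0.4958 -0.2182  0.04  ]
 [ 0.4998 -0.1738  0.04  ]] [ 0.51992665 -0.19824644  0.04      ]
```

```bash
cat >> h.py <<'E'
from scipy.spatial.transform import Rotation as Ro
H=np.array([.4326,.0793]); CY=np.radians(-20.1)
def half(x,y,th,o=H):  # point in half frame (x from hinge), opened th deg -> world xy
    a=CY+np.radians(th); c,s=np.cos(a),np.sin(a); return o+np.array([c*x-s*y,s*x+c*y])
def Rdown(yaw): # tool x at yaw deg, z down
    a=np.radians(yaw); x=np.array([np.cos(a),np.sin(a),0]); z=np.array([0,0,-1.]); return Ro.from_matrix(np.c_[x,np.cross(z,x),z])
def cur(s=None):
    s=s or observe(); q=s["orientation"]; return np.array(s["ee_pos"]),Ro.from_quat([q[1],q[2],q[3],q[0]])
def plan(targets,base=None):
    p,R=base or cur()
    for x,y,z,yaw in targets:
        d=R.inv().apply(np.array([x,y,z])-p)*1000; w=(R.inv()*Rdown(yaw)).as_rotvec()
        print([round(v,1) for v in d],[round(v,3) for v in w])
E
python3 - <<'E'
from h import *
x,y=half(90,65,56)if 0 else half(.09,.065,56)
print(x,y)
plan([(x,y,.15,125.9),(x,y,.015,125.9)])
E
```

```text
0.4673895444522953 0.1847262187351978
[np.float64(522.7), np.float64(501.8), np.float64(81.3)] [np.float64(0.0), np.float64(-0.001), np.float64(-0.197)]
[np.float64(522.5), np.float64(501.8), np.float64(216.3)] [np.float64(0.0), np.float64(-0.001), np.float64(-0.197)]
```

```bash
python3 -m inch '[[523,502,20,0,0,-0.197],[523,502,20,0,0,-0.197],[523,502,20,0,0,-0.197],[523,502,20,0,0,-0.197],[523,502,20,0,0,-0.197],[523,502,20,0,0,-0.197],[523,502,20,0,0,-0.197],[523,502,20,0,0,-0.197],[523,502,20,0,0,-0.197],[523,502,20,0,0,-0.197]]' 0 20
python3 - <<'E'
from h import *
x,y=half(.09,.065,56)
plan([(x,y,.1,125.9)])
E
```

```text
clock: 0.98
ee_pos: [0.366, -0.1046, 0.2199]
orientation: [0.0, 0.455, 0.891, 0.0]
wrist_force: [2.0, -0.5, 0.8]
opening: -0.0003
[np.float64(174.9), np.float64(251.7), np.float64(120.0)] [np.float64(0.001), np.float64(0.0), np.float64(0.0)]
```

```bash
python3 -m inch '[[175,252,50,0,0,0],[175,252,120,0,0,0],[175,252,120,0,0,0],[175,252,120,0,0,0],[175,252,120,0,0,0],[175,252,120,0,0,0],[175,252,120,0,0,0],[175,252,120,0,0,0],[175,252,120,0,0,0],[175,252,120,0,0,0]]'
python3 - <<'E'
from h import *
s=observe();print(s["qpos"].round(2),s["ee_pos"],s["wrist_force"])
x,y=half(.09,.065,56)
plan([(x,y,.1,125.9),(x,y,.016,125.9)])
for n in ["top","scene","wrist"]: cv2.imwrite(f"pics/{n}1.png",read_camera(n)[:,:,::-1])
a=cv2.imread("pics/top1.png")[150:270,100:300];b=cv2.imread("pics/scene1.png")[165:340,150:350]
cv2.imwrite("pics/c1.png",np.vstack([cv2.resize(a,(600,360)),cv2.resize(b,(600,525))])[:,:] if 0 else cv2.resize(np.hstack([cv2.resize(a,(400,240)),cv2.resize(b[:120],(400,240))]),(800,240)))
cv2.imwrite("pics/s1.png",cv2.resize(b,(680,595)))
E
```

```text
clock: 1.82
ee_pos: [0.4671, 0.1839, 0.098]
orientation: [-0.001, 0.454, 0.891, -0.002]
wrist_force: [-0.0, -0.2, 0.4]
opening: 0.0001
[ 0.69  0.25 -0.25 -0.   -1.07 -1.63] [0.46707384 0.18391412 0.09802668] [-0.00402153 -0.21489287  0.37708321]
[np.float64(0.5), np.float64(0.7), np.float64(-2.0)] [np.float64(-0.004), np.float64(-0.0), np.float64(0.002)]
[np.float64(0.5), np.float64(1.0), np.float64(82.0)] [np.float64(-0.004), np.float64(-0.0), np.float64(0.002)]
```

View pics/s1.png

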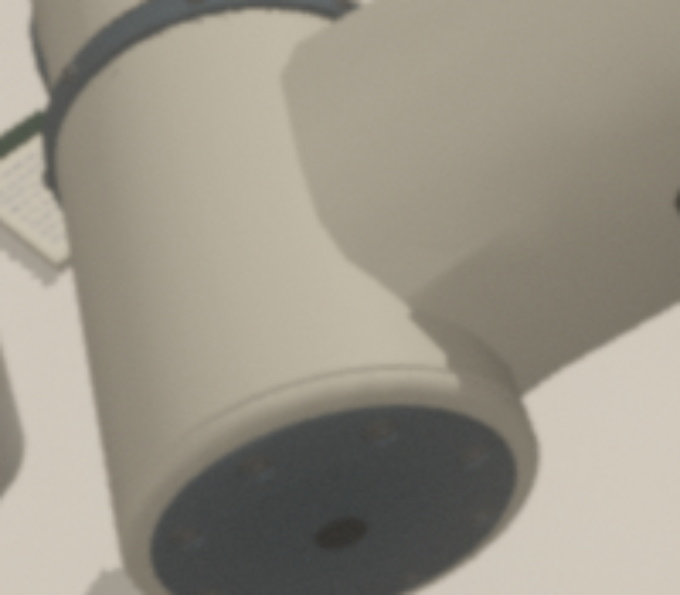

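View pics/wrist1.png

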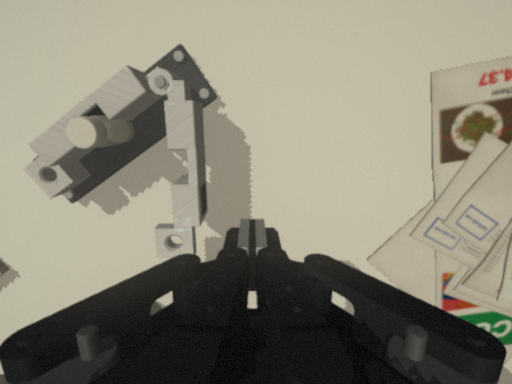

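```bash
python3 - <<'E'
from h import *
for n,uv,z in [("tongue",(174,241),.046),("lug",(48,174),.033),("vial",(86,131),.064),("hinge",(161,81),.046)]:
    print(n,onz("wrist",uv,z).round(4))
print(proj("wrist",[*half(.09,.022,56),.028]))
E
```

```text
tongue [0.5282 0.1493 0.046 ]
lug [0.5449 0.0369 0.033 ]
vial [0.4841 0.0606 0.064 ]
hinge [0.4305 0.0788 0.046 ]
[[202.75400197 200.55199911]]
```

```bash
python3 -m inch '[[0,1,20,0,0,0],[0,1,41,0,0,0],[0,1,62,0,0,0],[0,1,82,0,0,0],[0,1,82,0,0,0]]'
python3 - <<'E'
from h import *
print(observe()["wrist_force"])
cv2.imwrite("pics/w2.png",read_camera("wrist")[:,:,::-1])
E
```

```text
clock: 2.38
ee_pos: [0.4661, 0.1811, 0.0152]
orientation: [-0.002, 0.456, 0.89, -0.002]
wrist_force: [-0.7, -0.6, -0.9]
opening: 0.0002
[-0.72573405 -0.5681853  -0.92924869]
```

View pics/w2.png

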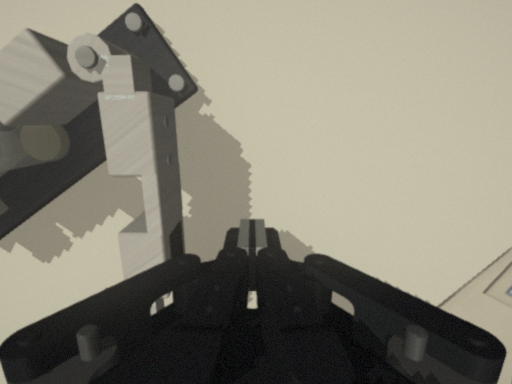

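```bash
python3 - <<'E'
from h import *
f=lambda th,y=.040:(*half(.09,y,th),.016,69.9+th)
plan([f(56,.052)]+[f(t) for t in range(56,19,-4)])
E
```

```text
[np.float64(-10.7), np.float64(1.7), np.float64(1.2)] [np.float64(-0.003), np.float64(0.0), np.float64(-0.001)]
[np.float64(-22.7), np.float64(1.7), np.float64(1.2)] [np.float64(-0.003), np.float64(0.0), np.float64(-0.001)]
[np.float64(-29.0), np.float64(4.3), np.float64(1.2)] [np.float64(-0.003), np.float64(0.0), np.float64(0.069)]
[np.float64(-35.6), np.float64(6.4), np.float64(1.2)] [np.float64(-0.003), np.float64(0.0), np.float64(0.138)]
[np.float64(-42.2), np.float64(8.1), np.float64(1.2)] [np.float64(-0.003), np.float64(0.0), np.float64(0.208)]
[np.float64(-49.0), np.float64(9.3), np.float64(1.2)] [np.float64(-0.003), np.float64(0.0), np.float64(0.278)]
[np.float64(-55.8), np.float64(10.0), np.float64(1.2)] [np.float64(-0.003), np.float64(0.001), np.float64(0.348)]
[np.float64(-62.7), np.float64(10.2), np.float64(1.2)] [np.float64(-0.003), np.float64(0.001), np.float64(0.418)]
[np.float64(-69.6), np.float64(10.0), np.float64(1.2)] [np.float64(-0.003), np.float64(0.001), np.float64(0.487)]
[np.float64(-76.4), np.float64(9.3), np.float64(1.2)] [np.float64(-0.003), np.float64(0.001), np.float64(0.557)]
[np.float64(-83.2), np.float64(8.1), np.float64(1.2)] [np.float64(-0.003), np.float64(0.001), np.float64(0.627)]
```

```bash
python3 -m inch '[[-12,2,0,0,0,0],[-23,2,0,0,0,0],[-29,4,0,0,0,0.07],[-36,6,0,0,0,0.14],[-42,8,0,0,0,0.21],[-49,9,0,0,0,0.28],[-56,10,0,0,0,0.35],[-63,10,0,0,0,0.42],[-70,10,0,0,0,0.49]]'
python3 - <<'E'
from h import *
print(observe()["wrist_force"])
cv2.imwrite("pics/w3.png",read_camera("wrist")[:,:,::-1])
f=lambda th,y=.040:(*half(.09,y,th),.016,69.9+th)
plan([f(t) for t in range(28,-1,-4)])
E
```

```text
clock: 3.18
ee_pos: [0.5188, 0.1323, 0.0196]
orientation: [0.0, 0.659, 0.752, 0.001]
wrist_force: [-0.9, -0.2, 0.4]
opening: 0.0001
[-0.94344921 -0.17015889  0.36719812]
[np.float64(0.2), np.float64(-3.1), np.float64(3.6)] [np.float64(0.003), np.float64(-0.001), np.float64(-0.01)]
[np.float64(-6.1), np.float64(-0.4), np.float64(3.6)] [np.float64(0.003), np.float64(-0.001), np.float64(0.06)]
[np.float64(-12.6), np.float64(1.8), np.float64(3.6)] [np.float64(0.003), np.float64(-0.001), np.float64(0.13)]
[np.float64(-19.3), np.float64(3.5), np.float64(3.6)] [np.float64(0.003), np.float64(-0.001), np.float64(0.2)]
[np.float64(-26.1), np.float64(4.7), np.float64(3.6)] [np.float64(0.003), np.float64(-0.001), np.float64(0.27)]
[np.float64(-32.9), np.float64(5.5), np.float64(3.6)] [np.float64(0.003), np.float64(-0.001), np.float64(0.339)]
[np.float64(-39.7), np.float64(5.8), np.float64(3.6)] [np.float64(0.003), np.float64(-0.001), np.float64(0.409)]
[np.float64(-46.6), np.float64(5.6), np.float64(3.5)] [np.float64(0.003), np.float64(-0.001), np.float64(0.479)]
```

View pics/w3.png

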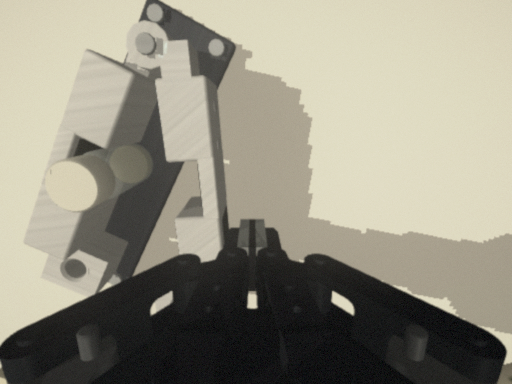

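```bash
python3 -m inch '[[-6,-1,0,0,0,0.06],[-12,2,0,0,0,0.13],[-19,3,0,0,0,0.20],[-26,5,0,0,0,0.27],[-33,5,0,0,0,0.34],[-40,6,0,0,0,0.41],[-43,6,0,0,0,0.445],[-43,6,0,0,0,0.445]]'
python3 - <<'E'
from h import *
print(observe()["wrist_force"])
cv2.imwrite("pics/w4.png",read_camera("wrist")[:,:,::-1])
f=lambda th,y=.040:(*half(.09,y,th),.016,69.9+th)
plan([f(0),f(0,.034)])
E
```

```text
clock: 3.9
ee_pos: [0.5303, 0.0902, 0.0192]
orientation: [0.0, 0.808, 0.59, 0.001]
wrist_force: [0.3, 0.0, 0.2]
opening: -0.0
[0.2641423  0.03691195 0.23056342]
[np.float64(-4.1), np.float64(2.2), np.float64(3.0)] [np.float64(0.001), np.float64(-0.001), np.float64(0.044)]
[np.float64(-10.1), np.float64(1.9), np.float64(3.0)] [np.float64(0.001), np.float64(-0.001), np.float64(0.044)]
```

View pics/w4.png

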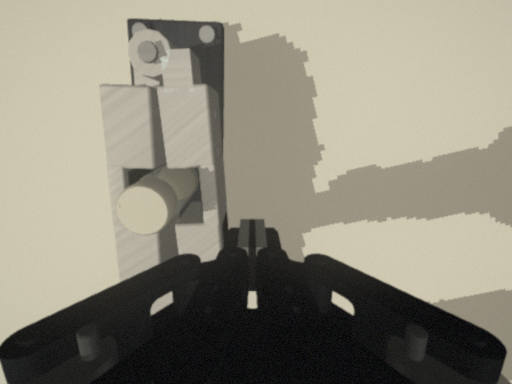

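```bash
python3 -m inch '[[-2,2,0,0,0,0.044],[-4,2,0,0,0,0.044],[-6,2,0,0,0,0.044],[-6,2,0,0,0,0.044]]'; python3 -m inch '[[-1,0,0,0,0,0],[-2,0,0,0,0,0],[-2,0,0,0,0,0]]'
```

```text
clock: 4.28
ee_pos: [0.5297, 0.0846, 0.0183]
orientation: [0.0, 0.819, 0.573, 0.0]
wrist_force: [1.2, -0.4, 0.9]
opening: -0.0001
clock: 4.53
ee_pos: [0.5288, 0.0827, 0.0179]
orientation: [0.0, 0.82, 0.573, 0.0]
wrist_force: [0.0, 0.7, 0.7]
opening: -0.0003
```

```bash
python3 -m inch '[[-1,0,0,0,0,0],[-2,0,0,0,0,0],[-2,0,0,0,0,0]]'; python3 -m inch '[[-1,0,0,0,0,0],[-2,0,0,0,0,0],[-2,0,0,0,0,0]]'
python3 - <<'E'
from h import *
cv2.imwrite("pics/w5.png",read_camera("wrist")[:,:,::-1])
print(np.linalg.solve(np.array([half(1,0,0)-H,half(0,1,0)-H]).T,observe()["ee_pos"][:2]-H))
E
```

```text
clock: 4.78
ee_pos: [0.5287, 0.0821, 0.0179]
orientation: [-0.0, 0.82, 0.572, 0.001]
wrist_force: [1.2, 5.5, -0.4]
opening: 0.0002
clock: 5.03
ee_pos: [0.5288, 0.0819, 0.018]
orientation: [-0.001, 0.82, 0.572, 0.003]
wrist_force: [1.3, 12.0, -2.1]
opening: -0.0001
[0.08938278 0.03556277]
```

View pics/w5.png

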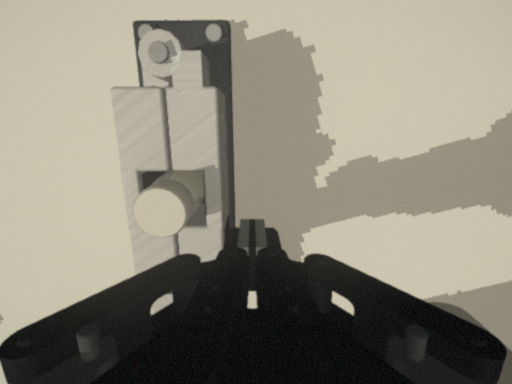

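```bash
python3 -m inch '[[10,0,0,0,0,0],[25,0,0,0,0,0],[30,0,-30,0,0,0],[30,0,-70,0,0,0],[30,0,-110,0,0,0],[30,0,-130,0,0,0],[30,0,-130,0,0,0]]'
python3 - <<'E'
from h import *
for n in ["top","wrist"]: cv2.imwrite(f"pics/{n}6.png",read_camera(n)[:,:,::-1])
print(cur()[0]);plan([(.5207,-.1973,.15,69.9)])
E
```

```text
clock: 5.67
ee_pos: [0.5408, 0.1082, 0.1537]
orientation: [0.002, 0.82, 0.573, 0.004]
wrist_force: [0.0, 0.4, 0.1]
opening: -0.0001
[0.5379769  0.10766783 0.14836103]
[np.float64(-292.2), np.float64(88.9), np.float64(-1.8)] [np.float64(0.001), np.float64(-0.001), np.float64(-0.001)]
```

View pics/wrist6.png

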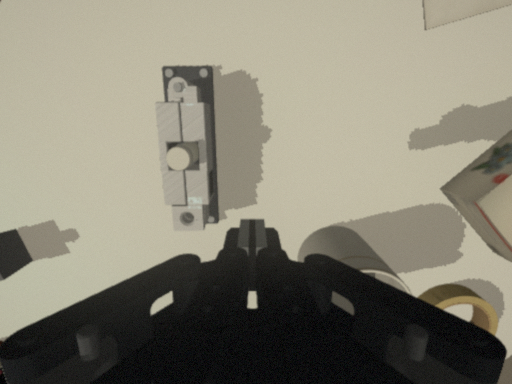

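The clamp is shut and the tongue hole sits over the lug, at (186,217) in the wrist view. Next is the pin.

```bash
python3 -m inch '[[-292,89,0,0,0,0],[-292,89,0,0,0,0],[-292,89,0,0,0,0],[-292,89,0,0,0,0],[-292,89,0,0,0,0],[-292,89,0,0,0,0],[-292,89,0,0,0,0],[-292,89,0,0,0,0],[-292,89,0,0,0,0],[-292,89,0,0,0,0]]' 50 20
python3 - <<'E'
from h import *
print(cur()[0]);plan([(.5207,-.1973,.046,69.9)])
cv2.imwrite(f"pics/w7.png",read_camera("wrist")[:,:,::-1])
print(proj("wrist",[.5207,-.1973,.07]))
E
```

```text
clock: 6.6
ee_pos: [0.5195, -0.1982, 0.1459]
orientation: [-0.001, 0.821, 0.571, -0.001]
wrist_force: [0.3, 0.5, 0.7]
opening: 0.0499
[ 0.51948975 -0.19818841  0.1458755 ]
[np.float64(1.3), np.float64(1.2), np.float64(99.9)] [np.float64(-0.004), np.float64(0.001), np.float64(-0.004)]
[[252.99977624 198.79393113]]
```

View pics/w7.png

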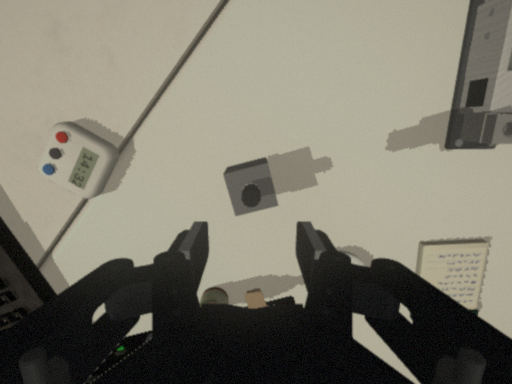

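```bash
python3 - <<'E'
from h import *
print(onz("wrist",(251,195),.07)); 
im=cv2.imread("pics/top6.png")[170:255,125:295]; cv2.imwrite("pics/t6z.png",cv2.resize(im,None,fx=4.7,fy=4.7,interpolation=2))
E
python3 -m inch '[[1,1,30,0,0,0],[1,1,60,0,0,0],[1,1,85,0,0,0],[1,1,98,0,0,0],[1,1,98,0,0,0]]'
python3 - <<'E'
from h import *
print(cur()[0],observe()["wrist_force"]);
cv2.imwrite(f"pics/w8.png",read_camera("wrist")[:,:,::-1])
E
```

```text
[ 0.51692484 -0.19773818  0.07      ]
clock: 7.07
ee_pos: [0.5192, -0.195, 0.0459]
orientation: [-0.003, 0.82, 0.573, -0.003]
wrist_force: [-1.2, -1.2, 0.3]
opening: 0.0502
[ 0.51919191 -0.19504938  0.04585151] [-1.20891815 -1.16523196  0.34818321]
```

View pics/w8.png

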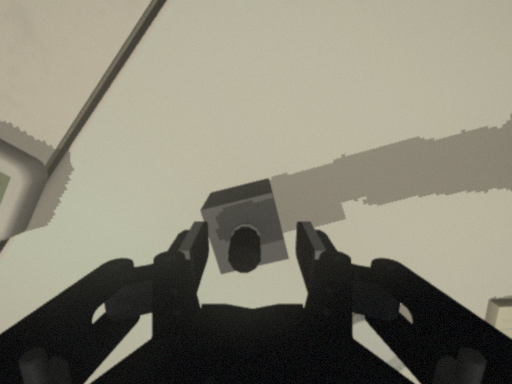

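View pics/t6z.png

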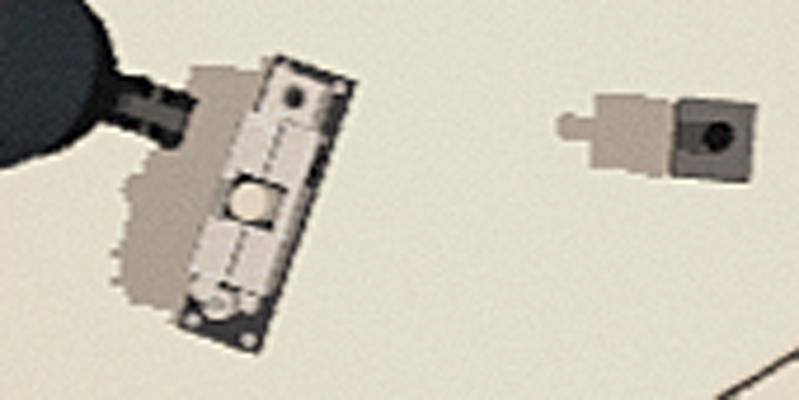

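```bash
python3 -m inch '[[-2,0,0,0,0,0],[-2,0,0,0,0,0]]' 28
python3 - <<'E'
from h import *
print(cur()[0],observe()["wrist_force"]);
im=read_camera("wrist")[:,:,::-1]
print(proj("wrist",[.5207,-.1973,.07]),proj("wrist",cur()[0]+[0,0,.0242]))
cv2.imwrite(f"pics/w9.png",cv2.resize(im[180:300,170:330],None,fx=4,fy=4))
E
```

```text
clock: 7.28
ee_pos: [0.5222, -0.1988, 0.0512]
orientation: [0.001, 0.82, 0.573, 0.001]
wrist_force: [-0.7, -0.1, 0.8]
opening: 0.0285
[ 0.522236   -0.19882864  0.05123   ] [-0.68357065 -0.14631771  0.78244372]
[[255.11378255 248.0027362 ]] [[253.32830906 256.94074314]]
```

View pics/w9.png

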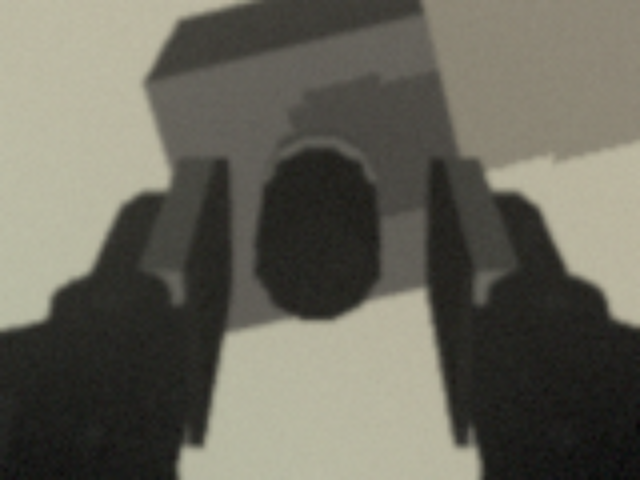

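```bash
python3 -m inch '[[-1.5,-2,0,0,0,0],[-1.5,-2,0,0,0,0],[-1.5,-2,0,0,0,0]]' 28
python3 - <<'E'
from h import *
print(cur()[0],observe()["wrist_force"]);
im=read_camera("wrist")[:,:,::-1]
print(cur()[0])
cv2.imwrite(f"pics/w10.png",cv2.resize(im[180:300,170:330],None,fx=4,fy=4))
E
```

```text
clock: 7.58
ee_pos: [0.5188, -0.1998, 0.0503]
orientation: [0.0, 0.82, 0.572, 0.0]
wrist_force: [0.5, 0.2, -0.1]
opening: 0.0275
[ 0.51884917 -0.19978565  0.05033956] [ 0.45261404  0.19810571 -0.10269208]
[ 0.51884968 -0.19975261  0.05020885]
```

View pics/w10.png

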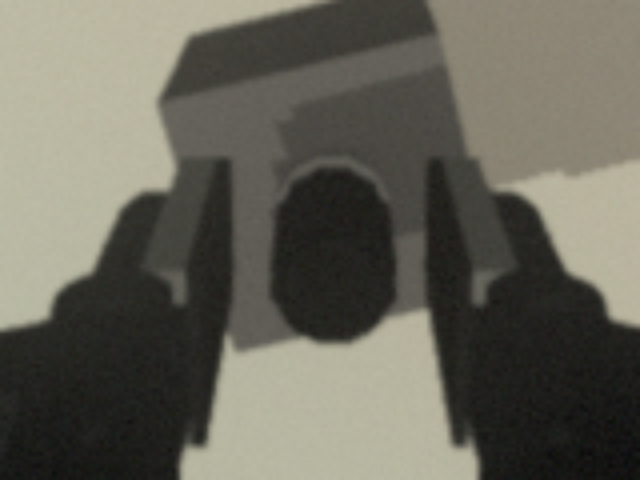

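Pin centred between the pads, at (333,255) in the zoom. I'll lower 3 mm and close on it.

```bash
python3 -m inch '[[0,-0.5,3,0,0,0],[0,-0.5,3,0,0,0],[0,-0.5,3,0,0,0],[0,-0.5,3,0,0,0],[0,-0.5,3,0,0,0],[0,-0.5,3,0,0,0]]' 10 20
python3 - <<'E'
from h import *
s=observe();print(s["ee_pos"],s["wrist_force"],s["opening"])
E
```

```text
clock: 8.13
ee_pos: [0.5187, -0.1996, 0.0471]
orientation: [0.0, 0.82, 0.572, 0.0]
wrist_force: [0.3, 0.1, 3.9]
opening: 0.0151
[ 0.51873495 -0.19964727  0.04710644] [0.32077152 0.10067857 3.91203881] 0.015097418494003515
```

```bash
python3 -m inch '[[0,0,-12,0,0,0],[0,0,-25,0,0,0],[0,0,-40,0,0,0],[0,0,-60,0,0,0],[0,0,-80,0,0,0],[0,0,-80,0,0,0],[0,0,-80,0,0,0]]'
python3 - <<'E'
from h import *
s=observe();print(s["ee_pos"],s["wrist_force"],s["opening"])
T=lambda U,V:((U+.5)/4.7-.5+125,(V+.5)/4.7-.5+170)
print(onz("top",T(294,97),.046))
for n in ["top","wrist"]: cv2.imwrite(f"pics/{n}11.png",read_camera(n)[:,:,::-1])
E
```

```text
clock: 8.72
ee_pos: [0.5185, -0.1994, 0.1272]
orientation: [0.0, 0.82, 0.572, 0.001]
wrist_force: [-0.0, -0.5, -0.8]
opening: 0.0151
[ 0.51848733 -0.19936495  0.12723565] [-0.02810697 -0.4678827  -0.77844029] 0.015050975642751098
[0.54660705 0.03688613 0.046     ]
```

View pics/wrist11.png

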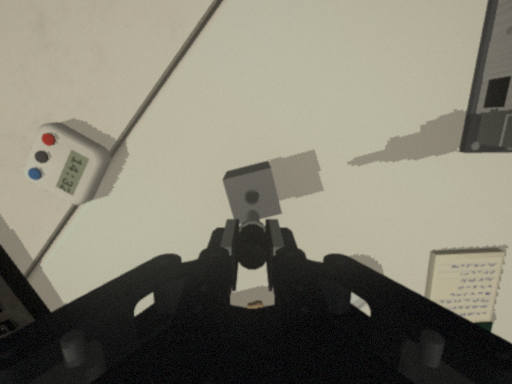

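```bash
python3 - <<'E'
from h import *
print(onz("wrist",(252,197),.04), cur()[0])
plan([(.5447,.0353,.127,69.9)])
E
```

```text
[ 0.5191513  -0.20024729  0.04      ] [ 0.51741578 -0.19913634  0.12555997]
[np.float64(229.4), np.float64(-55.3), np.float64(-1.3)] [np.float64(-0.002), np.float64(-0.0), np.float64(-0.002)]
```

```bash
python3 -m inch '[[26,-6,0,0,0,0],[60,-14,0,0,0,0],[95,-23,0,0,0,0],[130,-32,0,0,0,0],[165,-40,0,0,0,0],[195,-47,0,0,0,0],[218,-53,0,0,0,0],[229.4,-56,0,0,0,0],[229.4,-56,0,0,0,0],[229.4,-56,0,0,0,0]]'
python3 - <<'E'
from h import *
print(cur()[0],observe()["opening"])
im=read_camera("wrist")[:,:,::-1]
p=proj("wrist",[.5466+0,.0372,.046]);print(p, cur()[0])
cv2.imwrite(f"pics/w12.png",im)
cv2.imwrite(f"pics/w12z.png",cv2.resize(im[150:290,160:340],None,fx=4,fy=4))
cv2.imwrite("pics/s12.png",read_camera("scene")[:,:,::-1])
E
```

```text
clock: 9.65
ee_pos: [0.5442, 0.0352, 0.1258]
orientation: [-0.0, 0.82, 0.573, -0.001]
wrist_force: [0.4, -0.3, 0.4]
opening: 0.0151
[0.54422144 0.03517135 0.12579027] 0.01513438966652118
[[256.39783399 197.88172355]] [0.5443262  0.03453614 0.1260142 ]
```

View pics/w12z.png

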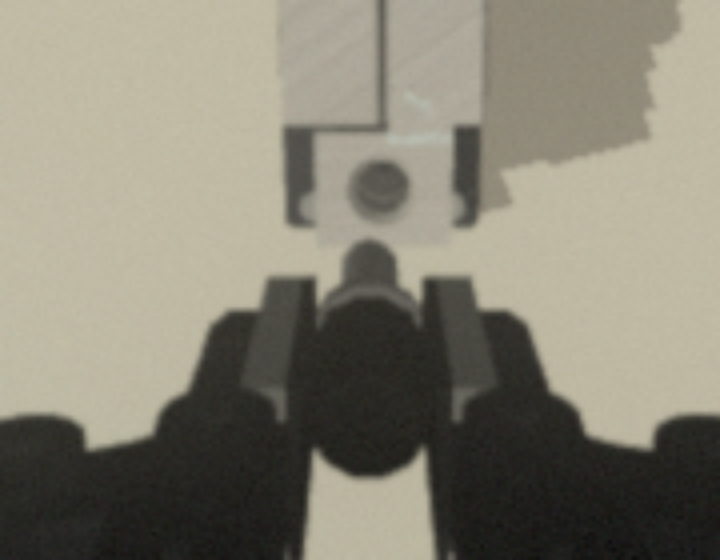

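View pics/s12.png

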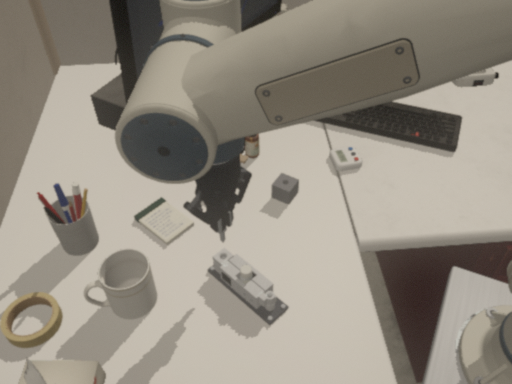

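```bash
python3 - <<'E'
from h import *
p=cur()[0]
for z in (.04,.046,.07,.09): print(z,proj("wrist",[p[0],p[1],z]))
a=cv2.imread("pics/wrist11.png")[170:290,180:330]
cv2.imwrite(f"pics/w11z.png",cv2.resize(a,None,fx=4,fy=4,interpolation=2))
g=cv2.imread("pics/wrist11.png",0).astype(int)
print(g[188:206,244:262])
g=cv2.imread("pics/w12.png",0).astype(int); print(g[187:206,244:266])
E
```

```text
0.04 [[252.58920624 194.52416375]]
0.046 [[252.60966019 196.43488244]]
0.07 [[252.70283381 205.13875317]]
0.09 [[252.79789962 214.01938443]]
[[ 96  97  99  97  98  97  95  92  95  92  96  98  92  96  95  97  97  96]
 [ 95  96  98  96  91  90  91  87  93  89  92  94  95  94  98  98  95  97]
 [ 98  96  99  93  84  82  82  79  82  80  81  87  93  94  95  96  97  97]
 [ 97  96  89  78  75  72  72  74  74  75  74  76  82  90  95  95  95  99]
 [ 96  91  82  71  66  64  66  67  66  65  64  63  60  76  88  95  97 100]
 [ 91  84  73  61  61  62  60  60  58  58  62  60  62  65  77  92  94  94]
 [ 88  80  66  60  61  60  57  57  58  58  59  56  55  61  70  88  94  96]
 [ 85  72  63  61  56  58  56  61  59  58  57  58  59  56  66  85  95  91]
 [ 86  74  66  61  58  57  56  56  58  58  57  57  58  61  66  85  93  95]
 [ 87  73  65  58  59  60  57  59  59  58  59  58  56  59  70  84  95  96]
 [ 87  75  66  61  56  54  58  56  58  56  57  59  55  61  72  90  95  98]
 [ 88  73  66  59  59  59  56  61  56  60  55  57  58  66  83  90  95  96]
 [ 87  79  70  64  60  59  56  58  57  57  56  57  60  71  
[... 1459 characters left out ...]
2  90  92  94  94  95  94 111
  140 159 166 165]
 [165 163 151 129 116 105  90  91  95  97  99 101 101  97  97  97  99 116
  145 157 163 164]
 [165 165 160 143 122 110  97  88  89  88  93  96  97  90  92 100 112 132
  153 161 166 166]
 [168 168 166 151 128 114 111  97  91  88  86  87  89  86  91 108 132 148
  156 162 168 169]
 [168 167 166 161 143 123 116 110 103  99  94  91  92  97 108 127 144 154
  159 166 168 172]
 [166 167 165 164 156 138 121 113 114 110 115 115 115 125 130 141 149 153
  162 167 167 166]
 [164 167 166 168 166 156 140 127 123 122 124 129 132 136 139 147 151 162
  166 169 169 169]
 [169 170 169 171 168 166 159 152 147 138 137 134 139 141 148 157 162 168
  167 172 170 170]]
```

View pics/w11z.png

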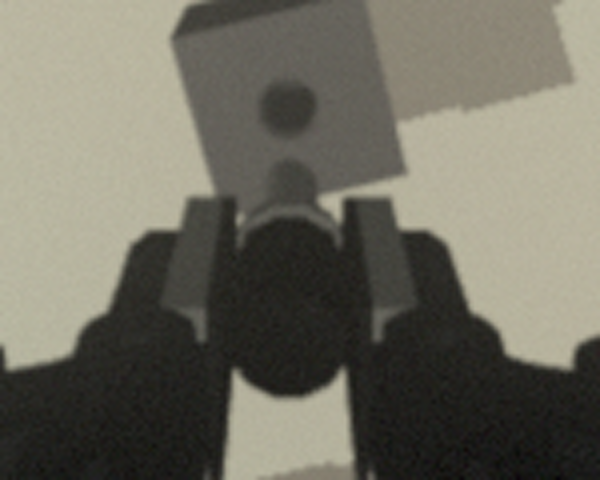

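```bash
python3 -m inch '[[2.2,-1.5,8,0,0,0],[2.2,-1.5,20,0,0,0],[2.2,-1.5,30,0,0,0],[2.2,-1.5,34,0,0,0],[2.2,-1.5,34,0,0,0],[2.2,-1.5,34,0,0,0]]'
python3 - <<'E'
from h import *
print(cur()[0],observe()["wrist_force"])
im=read_camera("wrist")[:,:,::-1]; p=cur()[0]
for z in (.046,.05,.056): print(z,proj("wrist",[p[0],p[1],z]))
cv2.imwrite(f"pics/w13.png",im)
cv2.imwrite(f"pics/w13z.png",cv2.resize(im[170:260,200:310],None,fx=7,fy=6.6,interpolation=2))
E
```

```text
clock: 10.25
ee_pos: [0.5442, 0.0373, 0.0927]
orientation: [0.0, 0.82, 0.572, -0.0]
wrist_force: [-0.1, -0.4, 0.6]
opening: 0.015
[0.54418666 0.03731899 0.09265092] [-0.13731855 -0.35240741  0.62063963]
0.046 [[252.66968045 208.85325081]]
0.05 [[252.69269222 210.65074531]]
0.056 [[252.72896149 213.48380829]]
```

View pics/w13z.png

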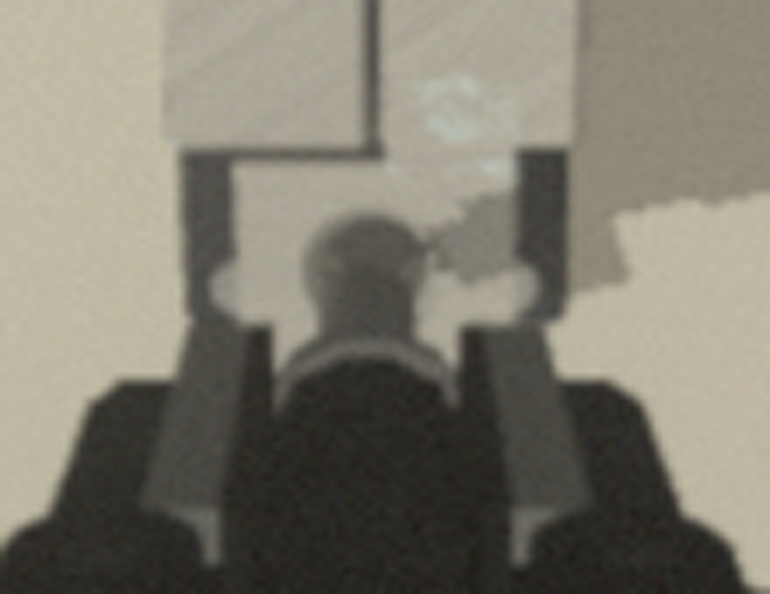

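```bash
python3 -m inch '[[0,-0.4,3,0,0,0],[0,-0.4,6,0,0,0],[0,-0.4,8,0,0,0],[0,-0.4,10,0,0,0],[0,-0.4,12,0,0,0],[0,-0.4,12,0,0,0]]'
python3 - <<'E'
from h import *
im=read_camera("wrist")[:,:,::-1]; print(cur()[0],observe()["wrist_force"])
cv2.imwrite(f"pics/w14z.png",cv2.resize(im[170:260,200:310],None,fx=7,fy=6.6,interpolation=2))
E
```

```text
clock: 10.8
ee_pos: [0.5436, 0.0378, 0.0803]
orientation: [-0.0, 0.82, 0.572, -0.0]
wrist_force: [0.9, 0.3, -0.6]
opening: 0.015
[0.54376889 0.03785281 0.08058032] [-0.70293205 -0.15388722 -0.61775981]
```

View pics/w14z.png

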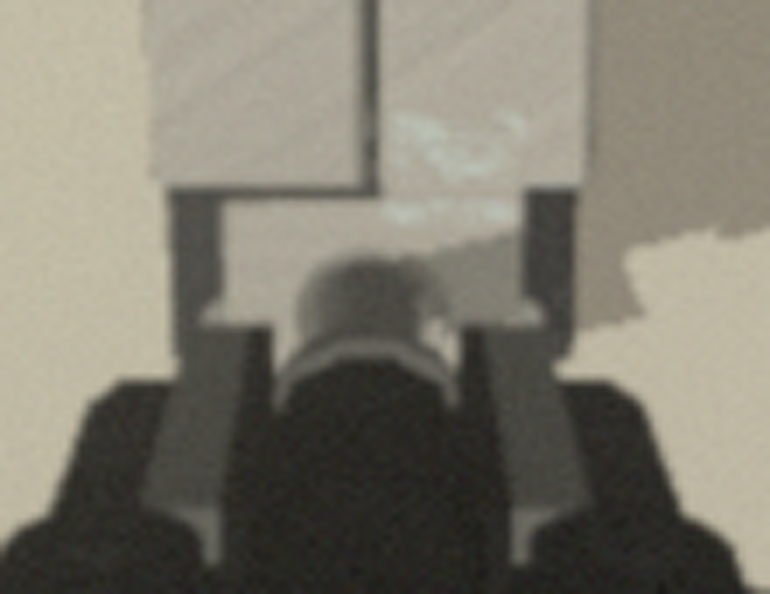

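```bash
python3 -m inch '[[0,0,3,0,0,0],[0,0,6,0,0,0],[0,0,9,0,0,0],[0,0,9,0,0,0]]'; python3 -m inch '[[0,0,3,0,0,0],[0,0,6,0,0,0],[0,0,9,0,0,0],[0,0,9,0,0,0]]'
```

```text
clock: 11.18
ee_pos: [0.5437, 0.0379, 0.0711]
orientation: [-0.0, 0.82, 0.572, -0.0]
wrist_force: [0.9, 0.0, -0.5]
opening: 0.0152
clock: 11.52
ee_pos: [0.5438, 0.0379, 0.0622]
orientation: [-0.0, 0.82, 0.572, -0.0]
wrist_force: [0.8, 0.6, -0.4]
opening: 0.0155
```

Going in freely. About 9 mm is left, so I'll take it slowly.

```bash
python3 -m inch '[[0,0,2,0,0,0],[0,0,4,0,0,0],[0,0,6,0,0,0],[0,0,6,0,0,0]]'; python3 -m inch '[[0,0,1,0,0,0],[0,0,2,0,0,0],[0,0,2,0,0,0]]'
```

```text
clock: 11.85
ee_pos: [0.5438, 0.0379, 0.0564]
orientation: [-0.0, 0.82, 0.572, -0.0]
wrist_force: [1.0, 0.4, -1.4]
opening: 0.0155
clock: 12.1
ee_pos: [0.5439, 0.0379, 0.0547]
orientation: [-0.0, 0.82, 0.572, 0.0]
wrist_force: [0.7, 0.1, -1.4]
opening: 0.0149
```

```bash
python3 - <<'E'
from h import *
im=read_camera("wrist")[:,:,::-1]; print(cur()[0],observe()["wrist_force"])
cv2.imwrite(f"pics/w15z.png",cv2.resize(im[170:260,200:310],None,fx=7,fy=6.6,interpolation=2))
E
```

```text
[0.54388267 0.03786788 0.05472425] [-0.16388311 -0.00541574 -1.30584146]
```

View pics/w15z.png

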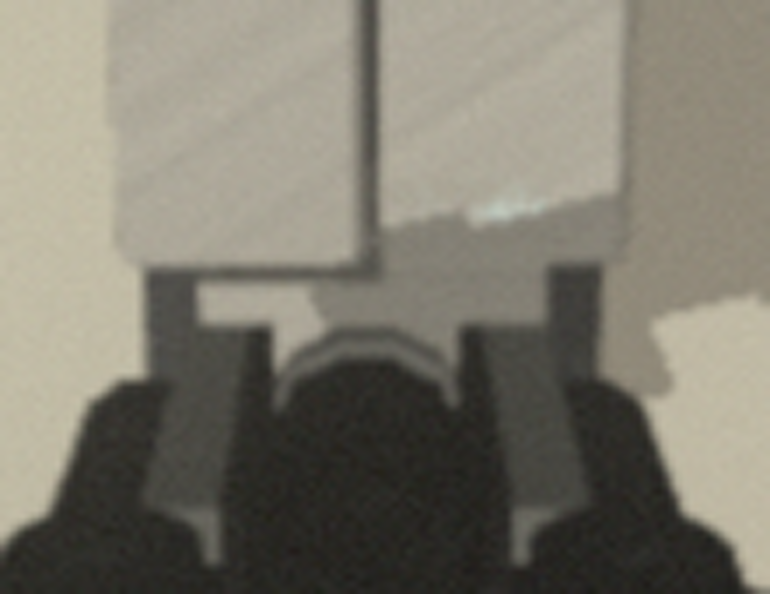

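Collar is nearly on the tongue. I'll go down until I feel a light contact.

```bash
python3 -m inch '[[0,0,1,0,0,0],[0,0,1,0,0,0],[0,0,1,0,0,0]]'; python3 -m inch '[[0,0,1,0,0,0],[0,0,1,0,0,0],[0,0,1,0,0,0]]';python3 -m inch '[[0,0,0.5,0,0,0],[0,0,0.5,0,0,0],[0,0,0.5,0,0,0]]'
```

```text
clock: 12.4
ee_pos: [0.5439, 0.0379, 0.0537]
orientation: [0.0, 0.82, 0.572, 0.0]
wrist_force: [0.7, 0.5, -1.6]
opening: 0.015
clock: 12.65
ee_pos: [0.544, 0.0379, 0.0531]
orientation: [0.0, 0.82, 0.572, 0.0]
wrist_force: [-0.4, -0.5, 2.9]
opening: 0.0151
clock: 12.9
ee_pos: [0.544, 0.0379, 0.053]
orientation: [0.0, 0.82, 0.572, 0.0]
wrist_force: [-2.3, 1.1, 6.0]
opening: 0.0152
```

```bash
python3 -m inch '[[0,0,0.7,0,0,0],[0,0,0.7,0,0,0],[0,0,0.7,0,0,0]]'
```

```text
clock: 13.15
ee_pos: [0.5441, 0.0378, 0.0529]
orientation: [0.0, 0.82, 0.572, 0.0]
wrist_force: [-3.3, 0.7, 10.1]
opening: 0.0151
```

```bash
python3 -m inch '[[0,0,-1.5,0,0,0],[0,0,-1.5,0,0,0],[0,0,-1.5,0,0,0],[0,0,-1.5,0,0,0]]' 40 20 
python3 -m inch '[[0,0,-15,0,0,0],[0,0,-35,0,0,0],[0,0,-60,0,0,0],[0,0,-80,0,0,0],[0,0,-80,0,0,0],[0,0,-80,0,0,0]]' 80
python3 - <<'E'
from h import *
im=read_camera("wrist")[:,:,::-1]; p=cur()[0];print(p,observe()["wrist_force"],observe()["opening"])
cv2.imwrite(f"pics/w16.png",im)
print([onz("wrist",uv,.076) for uv in [(252,210)]])
t=read_camera("top")[:,:,::-1];print(cur()[0]); cv2.imwrite("pics/t16.png",t)
E
```

```text
clock: 13.48
ee_pos: [0.5436, 0.0378, 0.0527]
orientation: [-0.0, 0.82, 0.572, -0.0]
wrist_force: [-0.2, -0.4, 0.7]
opening: 0.0403
clock: 13.98
ee_pos: [0.5444, 0.0381, 0.1339]
orientation: [0.0, 0.82, 0.572, 0.001]
wrist_force: [-0.5, -0.6, -0.9]
opening: 0.08
[0.54359358 0.03794867 0.1327114 ] [ 0.38747191  0.55509641 -0.47329878] 0.08010102006208208
[array([0.54743627, 0.03603595, 0.076     ])]
[0.54318847 0.03780046 0.13206674]
```

View pics/w16.png

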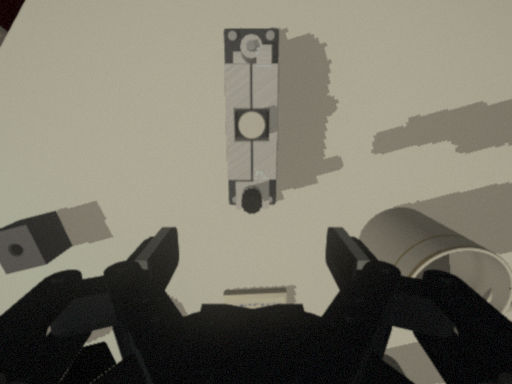

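Pin is standing in the tongue at (251,200), the clamp is shut, and the seam is at column 251. Next I'll move over the pads with the jaws wide and go down.

```bash
python3 -m inch '[[-0.8,-16,0,0,0,0],[-0.8,-32,0,0,0,0],[-0.8,-32,20,0,0,0],[-0.8,-32,45,0,0,0],[-0.8,-32,70,0,0,0],[-0.8,-32,85,0,0,0],[-0.8,-32,92,0,0,0],[-0.8,-32,92,0,0,0],[-0.8,-32,92,0,0,0]]' 82
python3 - <<'E'
from h import *
im=read_camera("wrist")[:,:,::-1]; p=cur()[0];print(p,observe()["wrist_force"],observe()["opening"])
cv2.imwrite(f"pics/w17.png",im)
print(proj("wrist",[p[0],p[1],.046]))
d=p[:2]-H; e=half(1,0,0)-H; f=half(0,1,0)-H; print(d@e,d@f)
E
```

```text
clock: 14.83
ee_pos: [0.5136, 0.048, 0.041]
orientation: [0.0, 0.82, 0.572, -0.0]
wrist_force: [0.9, 0.6, -0.4]
opening: 0.0823
[0.51414122 0.04819261 0.04174183] [ 0.1529632   0.27359698 -0.13893812] 0.08235976847262538
[[253.01212614 238.98661648]]
0.08726524445532803 -0.0011903395179349435
```

View pics/w17.png

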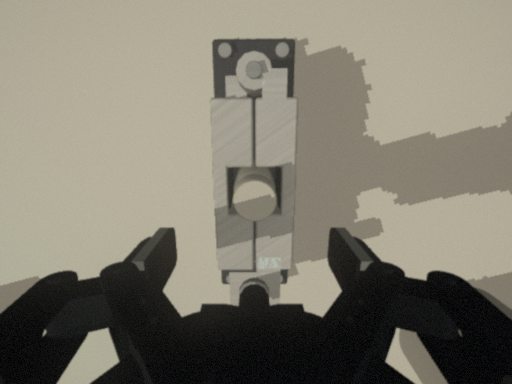

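```bash
python3 -m inch '[[0.8,0,8,0,0,0],[0.8,0,16,0,0,0],[0.8,0,22,0,0,0],[0.8,0,26,0,0,0],[0.8,0,28,0,0,0],[0.8,0,28,0,0,0]]' 82
python3 -m inch '[[0,0,1,0,0,0],[0,0,2,0,0,0],[0,0,3,0,0,0],[0,0,3,0,0,0]]' 56
python3 - <<'E'
from h import *
im=read_camera("wrist")[:,:,::-1]; p=cur()[0];print(p,observe()["wrist_force"],observe()["opening"])
cv2.imwrite(f"pics/w18.png",im)
d=p[:2]-H; e=half(1,0,0)-H; f=half(0,1,0)-H; print(d@e,d@f)
E
```

```text
clock: 15.38
ee_pos: [0.5134, 0.0488, 0.0125]
orientation: [-0.0, 0.82, 0.572, -0.001]
wrist_force: [-0.0, 0.1, 0.5]
opening: 0.0817
clock: 15.72
ee_pos: [0.5138, 0.0489, 0.0101]
orientation: [-0.0, 0.82, 0.572, 0.0]
wrist_force: [-0.4, 0.7, -0.1]
opening: 0.0563
[0.513844   0.04889626 0.01012521] [0.05287356 0.14051639 0.7662418 ] 0.05616086205320768
0.08674431269703352 -0.0006316900053609374
```

View pics/w18.png

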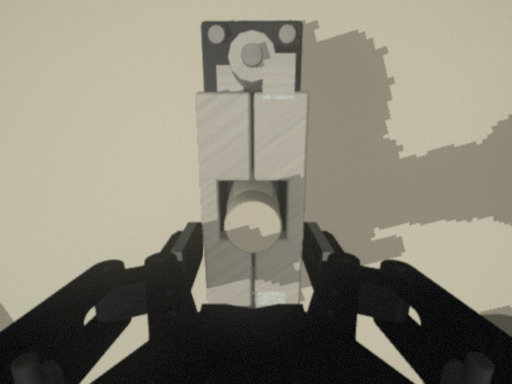

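```bash
python3 -m inch '[[0,0,0,0,0,0],[0,0,0,0,0,0],[0,0,0,0,0,0]]' 48 20; python3 -m inch '[[0,0,0,0,0,0],[0,0,0,0,0,0],[0,0,0,0,0,0]]' 45 20; python3 -m inch '[[0,0,0,0,0,0],[0,0,0,0,0,0],[0,0,0,0,0,0]]' 43 20
```

```text
clock: 16.02
ee_pos: [0.5139, 0.0489, 0.0102]
orientation: [0.0, 0.82, 0.572, 0.0]
wrist_force: [0.4, -1.3, -0.5]
opening: 0.048
clock: 16.27
ee_pos: [0.5139, 0.0489, 0.0101]
orientation: [0.0, 0.82, 0.572, 0.0]
wrist_force: [-0.1, -0.2, 0.1]
opening: 0.0449
clock: 16.52
ee_pos: [0.5141, 0.0492, 0.0103]
orientation: [0.0, 0.82, 0.572, 0.0]
wrist_force: [-1.5, 3.2, 2.1]
opening: 0.044
```

```bash
python3 -m inch '[[0,0,0,0,0,0],[0,0,0,0,0,0],[0,0,0,0,0,0],[0,0,0,0,0,0],[0,0,0,0,0,0],[0,0,0,0,0,0]]' 38 20
python3 - <<'E'
from h import *
s=observe();print(s["opening"],s["wrist_force"],s["ft_torque"])
for n in ["wrist","top","scene"]: cv2.imwrite(f"pics/{n}19.png",read_camera(n)[:,:,::-1])
a=cv2.imread("pics/scene19.png")[200:350,160:340]; cv2.imwrite("pics/s19z.png",cv2.resize(a,None,fx=3.9,fy=3.9))
E
```

```text
clock: 17.02
ee_pos: [0.5141, 0.0492, 0.0103]
orientation: [-0.0, 0.82, 0.572, 0.0]
wrist_force: [-1.6, 4.4, 3.6]
opening: 0.0439
0.04388837832407252 [-1.55717378  4.39717804  3.59898498] [1.70410159 0.36513135 0.29052758]
```

View pics/wrist19.png

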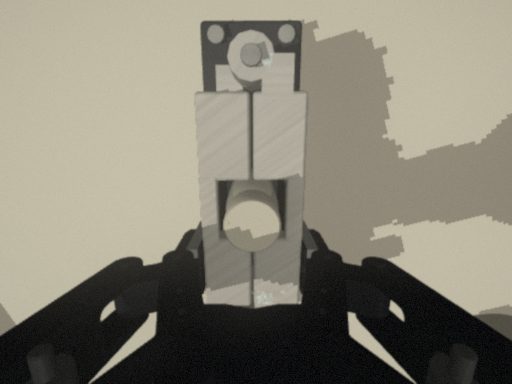

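View pics/s19z.png

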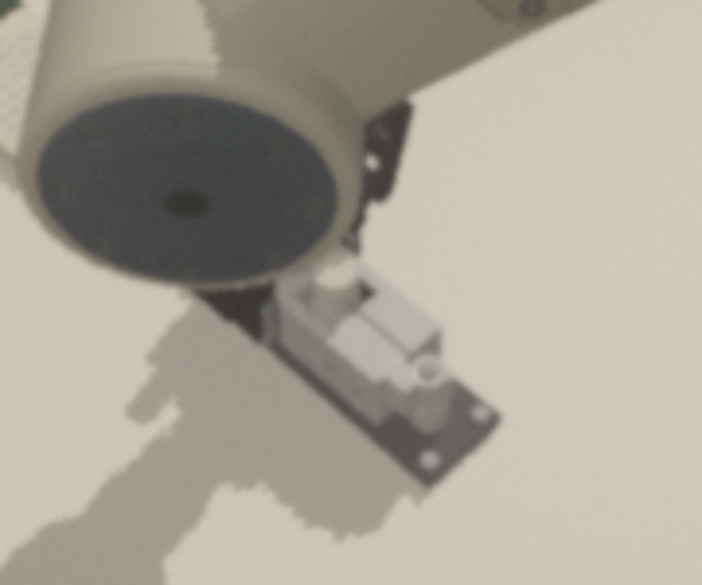

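```bash
python3 -m inch '[[0.3,0,0,0,0,0],[0.7,0,0,0,0,0],[0.7,0,0,0,0,0],[0.7,0,0,0,0,0]]' 38 20; python3 -m inch '[[0,0,0,0,0,0],[0,0,0,0,0,0],[0,0,0,0,0,0]]'
```

```text
clock: 17.5
ee_pos: [0.5141, 0.0492, 0.0103]
orientation: [0.0, 0.82, 0.572, -0.0]
wrist_force: [-0.5, 2.5, 4.3]
opening: 0.0437
clock: 17.75
ee_pos: [0.5141, 0.0492, 0.0103]
orientation: [0.0, 0.82, 0.572, -0.0]
wrist_force: [-1.4, 2.6, 6.1]
opening: 0.044
```

```bash
python3 -m inch '[[0.6,0,-0.8,0,0,0],[0.6,0,-0.8,0,0,0],[0.6,0,-0.8,0,0,0]]'; python3 -m inch '[[0,0,0,0,0,0],[0,0,0,0,0,0],[0,0,0,0,0,0],[0,0,0,0,0,0]]'
python3 - <<'E'
from h import *
s=observe();print(s["opening"],s["wrist_force"],s["ft_torque"],s["ee_pos"])
a=read_camera("top")[170:255,125:295,::-1]; cv2.imwrite("pics/t20z.png",cv2.resize(a,None,fx=4.7,fy=4.7,interpolation=2))
print(observe()["wrist_force"])
E
```

```text
clock: 18.0
ee_pos: [0.514, 0.0492, 0.0103]
orientation: [0.0, 0.82, 0.572, -0.001]
wrist_force: [3.4, -3.2, -4.6]
opening: 0.044
clock: 18.33
ee_pos: [0.514, 0.0492, 0.0103]
orientation: [0.0, 0.82, 0.572, -0.001]
wrist_force: [3.8, -4.5, -5.4]
opening: 0.0436
0.04359522233986615 [ 3.807221   -4.46178101 -5.39895192] [-0.99308208 -1.40103767  0.35724305] [0.51402036 0.04923894 0.01031799]
[ 3.36897567 -4.86126669 -5.73955645]
```

View pics/t20z.png

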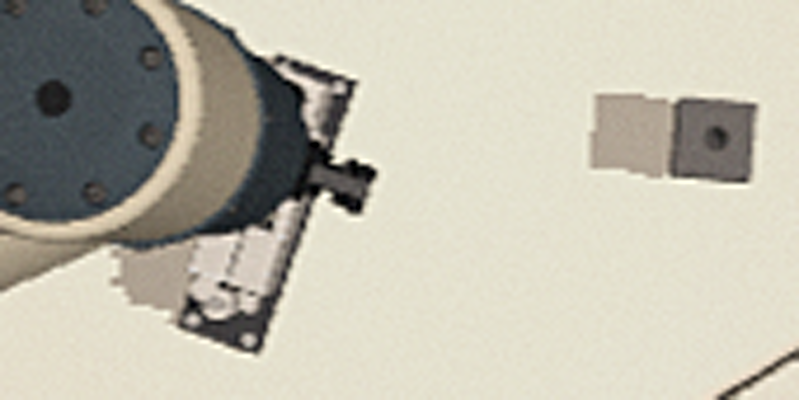

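```bash
python3 -m inch '[[-0.3,0.4,0.4,0,0,0],[-0.3,0.4,0.4,0,0,0],[-0.3,0.4,0.4,0,0,0]]'; python3 -m inch '[[0,0,0,0,0,0],[0,0,0,0,0,0],[0,0,0,0,0,0],[0,0,0,0,0,0],[0,0,0,0,0,0],[0,0,0,0,0,0]]'
```

```text
clock: 18.63
ee_pos: [0.514, 0.0493, 0.0103]
orientation: [-0.0, 0.82, 0.572, -0.001]
wrist_force: [-0.2, -3.6, -1.9]
opening: 0.0434
clock: 19.13
ee_pos: [0.514, 0.0493, 0.0103]
orientation: [-0.0, 0.82, 0.572, -0.001]
wrist_force: [-0.5, -5.3, -1.6]
opening: 0.0433
```

```bash
python3 -m inch '[[-0.6,-0.1,0.1,0,0,0],[-0.6,-0.1,0.1,0,0,0],[-0.6,-0.1,0.1,0,0,0]]'; python3 -m inch '[[0,0,0,0,0,0],[0,0,0,0,0,0],[0,0,0,0,0,0],[0,0,0,0,0,0],[0,0,0,0,0,0],[0,0,0,0,0,0]]'
```

```text
clock: 19.38
ee_pos: [0.5141, 0.0493, 0.0103]
orientation: [-0.0, 0.82, 0.572, -0.0]
wrist_force: [-0.5, -2.8, -1.0]
opening: 0.0438
clock: 19.88
ee_pos: [0.5141, 0.0492, 0.0103]
orientation: [-0.0, 0.82, 0.572, -0.0]
wrist_force: [-1.6, -1.7, -0.7]
opening: 0.0436
```

Balanced and steady, so I'm handing in.

```bash
python3 -c "
from rig import *
print(close_job()); s=observe(); print(s['clock'],s['opening'],s['wrist_force'])"
```

```text
the job is handed in; nothing more can be done
None
the job is handed in; nothing more can be done
```

The job is handed in, after about 20 s of the 72 s allowed. The clamp is shut around the vial, the pin is fully in, and the fingers were still pressing the halves together when I finished.

- **Closing the clamp:** I pushed the free half shut with the closed fingers until it stopped, at about 12 N. The wrist view showed the seam closed and the pin holes in line.
- **Pin:** I took the pin from its block with a 20 N grip and lowered it freely through both holes. The collar met the tongue at the expected height. I pushed on it with up to about 10 N, then let go, and a later view showed the pin upright in the tongue.
- **Final squeeze:** The fingers are on both grip pads with the force set to 20 N, and the opening reads about 43.6 mm. My first squeeze was off centre, with side forces of about 4–7 N. I re-centred it in small steps until the total force at the wrist was below about 3 N.

**Not measured:** The squeeze on each pad is only known from the 20 N setting, the lowest the gripper allows, so one pad may take slightly over 20 N. In the last pictures the gripper and arm hid the pin, so I could not see it again after squeezing. I kept the arm clear of the timer, dish and bottle and never deliberately touched the vial, but I did not check any of these afterwards.

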